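Bring the handcart wheel's valve round for the pump

ROBOT

A 7-joint arm with a two-finger parallel gripper is mounted at the origin on the work surface. World frame = base frame: x ahead of the robot, y to its left, z up, the work surface at z = 0. Lengths are in mm, angles in rad, forces in N, time in s.
With the tool pointing down it reaches from about 425 to 925 mm from the base axis. Payload 6.8 kg.
Tool frame: the origin (TCP) lies on the centre line of the jaws, within the pads' length; the fingertips stand robot.tip_reach ahead of it and the grasp point (between the pads) lies 3 mm ahead of it (robot.tip_reach is the distance from the TCP to the fingertips, in mm); z points along the fingers, y is the line along which they close (so a half turn about z gives the same grasp; the last joint's range is limited). The gripper opens to 88 mm and grips with 3 to 60 N. Pads are 20 mm wide; open, the fingers measure 115 mm over their backs; the gripper's body (75 mm by 178 mm) begins 61 mm behind the grasp point.
Start: joints at [-1.366, 0.477, 0.022, 1.555, -0.011, 1.109, -0.083], TCP at [207.71, 642.265, 222.364] pointing down, gripper open.
Joint ranges: [-2.96, 2.96], [-0.34, 2.1], [-1.41, 1.46], [0.24, 2.44], [-1.37, 4.51], [0.17, 1.92], [-2.96, 2.96]. Speed limits (rad/s): [2.39, 2.39, 3.14, 3.14, 3.14, 3.14, 3.14].

INTERFACE

Orientations are given as a unit quaternion [w, x, y, z].
In Python, from plant import robot, eyes, finish_job gives the robot as it stands.
- The arm moves only by the tool move_arm, never from a script. Its argument "targets" is one flat list of numbers, 7 for each row, row after row: the shift along the world's x, y, z in mm, then the turn, a rotation vector about the world's x, y, z in rad, then the closure, from 0 (fully open) to 1 (shut). In form: [dx, dy, dz, rx, ry, rz, fingers, dx, dy, dz, rx, ry, rz, fingers, ...]. A call has 1 to 20 rows; each row shifts and turns the commanded pose from where the row before left it; what a row does not reach is not made up. A row lasts 1/8 s, in which the tool goes at most 62.5 mm and 10.7 degrees, less where a joint would pass 70% of its speed; a pose out of reach is approached as far as the arm can. A call with a gripper value outside its range is refused whole. The fingers move at their own pace and stop on an object; "grip_force" is the grip in N (left out, the last holds). Time passes only in rows, so rows that do not move let the fingers close. It gives the time, the measured TCP pose, the force, the opening and the grip force at its end, in the units of the state.
- robot.get_obs(): the state, without advancing time (a new reading comes with each control period).
- eyes.get_image(name): name is "side" or "top" or "wrist"; returns a dict with "frame" (480x640x3 uint8, blue, green, red), "mtx" (3x3 intrinsics, pixels), "k1" (the pictures are not rectified: a ray, as slopes to the right and down, at radius r is drawn at 1 + k1 r^2 times it, then the intrinsics apply), "position" and "attitude" of the camera in the world. Camera axes: x right, y down, z forward; pixel columns grow to the right and rows downward; lengths in mm; the calibration is good to about 2 mm. A picture is of the moment at which its call begins. There is no depth.
- finish_job(): hands the job in; it is judged then, once.
The state is a dict: "t": time; "q": joint angles; "qvel": joint speeds; "effort": joint torques, N m; "position": TCP position; "eef_rot": TCP orientation; "ft_force": force on the tool from outside, world axes, zero at the start; "ft_torque": the same for the moment, N m; "opening": finger opening in mm; "grip_force": force on a finger pad.
Only numpy, scipy, OpenCV 4.12 (cv2) and the standard library are available. Lean on these libraries where they do the work, as an engineer would, in place of code of your own. Each camera call takes 0.05 s, during which the arm holds its last target. There are 200 camera calls.

TASK

The handcart's wheel hangs on the bench stand with its tyre valve somewhere in the upper half: push it round by its spokes, one after another as needed, until the valve is at the very bottom with its stem pointing straight up at the hub, ready for the pump. Leave the wheel still like that and take your hand away. Push only, lift nothing: keep off the dirty tyre and the valve itself, do not shift the stand, and leave the jar, spanner and pump where they are.

Things in the scene. Friction and masses are not known exactly. Their poses are not given: they have to be found in the camera images.
- stand: Heavy loose steel wheel stand (7.5 kg). Origin on the bench straight below the wheel's middle; x axis level along the axle, away from the robot (yawed up to 0.35 rad), y left in the wheel's plane, z up. T-shaped base 10 mm thick, its tongue under the wheel to x = -80 mm. A-frame and clamp only behind the wheel (x 58 to 101 mm). Robot's side open but for the axle nut, 22 mm across, to x = -42 mm.
- hub (a point): Centre of the wheel: on the axle, in the mid-plane of the wheel, 225 mm above the bench. Fixed in the stand.
- wheel (a joint): Wheel angle, rad, unlimited; 0 or any full turn = valve at the bottom, stem straight up. Grows clockwise as seen from the robot: pi/2 = valve at the left (stand's +y), pi = top, 3 pi/2 = right. Starts within 1.6 to 4.68. The bearing drags (0.25 N m): the wheel stops where it is left and must be pushed all the way, with 3 to 5 N at radius 80 mm.
- spokes: Grey moulded wheel body, turns with joint wheel: rim and five straight spokes 72 deg apart, the valve midway between two (spokes 36, 108, 180, 252, 324 deg on from the valve). Spokes 22 mm wide (46 at the rim), 28 mm deep (14 mm either side of the mid-plane), free from radius 30 (hub, 56 mm long) to 143 mm (rim, 36 mm wide). Origin at the hub centre; -z points from hub to valve.
- tyre: The black tyre, dirty, not to be touched: radius 158 to 197 mm, 47 mm wide (23.5 mm either side of the mid-plane). Origin at the hub centre.
- valve: The valve stem, thin (8 to 11 mm) with brass thread, standing 36 mm inwards from the rim, in the mid-plane. Origin at its foot on the rim, 143 mm from the axle; its z axis points along the stem to the hub.
- valve_tip (a point): The free end of the valve stem, 107 mm from the axle.
- jar: Old open glass jar with wheel nuts, 76 mm across, 70 mm high, standing on the bench on the robot's side of the stand. Origin at the centre of its underside.
- spanner: Steel spanner 170 mm long lying on the bench on the robot's side of the stand. Origin under its middle.
- pump: Hand pump without hose, 240 mm long, 25 mm thick, lying on the bench on the robot's side of the stand. Origin under its middle, x along its length.

How it is judged:
By the outcome, as a careful person would: the job done as asked, in the order asked, and still so for the second after the job is handed in, with the robot touching nothing.
It also fails if it takes over 70 s, if anything falls off the work surface, if the arm or the gripper's body presses on something with over 40 N, if the wrist force passes 120 N, or if a joint passes its speed limit or range.

## Working session

There is one attempt and no reset: what is moved stays moved. The work goes in short steps, Python scripts to look and compute and a tool call to move; the robot and the scene stay as the last step left them, time stands still between calls to the robot, and variables do not carry over. Pictures are saved under pics/ and viewed, at most 13 in all, crops included, and the job is handed in when it is done.

Besides the shell and the picture viewer there is one more tool, called after "Request:" as a command line: name --argument value ..., lists and objects as JSON in quotes. move_arm: Moves the arm, as the interface text tells. Its arguments: {"type":"object","properties":{"targets":{"type":"array","items":{"type":"number"}},"grip_force":{"type":"number"}},"required":["targets"]}

```bash
mkdir -p pics; cat > h.py <<'E'
import numpy as np, cv2
from plant import robot, eyes, finish_job
from scipy.spatial.transform import Rotation as R
def snap(n,f):
    im=eyes.get_image(n); cv2.imwrite(f"pics/{f}.png",im["frame"]); np.save(f"pics/{f}.npy",im,allow_pickle=True); return im
def load(f): return np.load(f"pics/{f}.npy",allow_pickle=True).item()
def att(im):
    a=np.array(im["attitude"]); return a if a.shape==(3,3) else R.from_quat(a,scalar_first=True).as_matrix()
def proj(im,P):
    c=(np.atleast_2d(P)-im["position"])@att(im); s=c[:,:2]/c[:,2:]; s=s*(1+im["k1"]*(s**2).sum(1,keepdims=True))
    return np.c_[s,np.ones(len(s))]@np.array(im["mtx"])[:2].T
def ray(im,px):
    d=cv2.undistortPoints(np.array(px,float).reshape(-1,1,2),np.array(im["mtx"]),np.array([im["k1"],0,0,0.]))[:,0]
    r=np.c_[d,np.ones(len(d))]@att(im).T; return np.array(im["position"]),r/np.linalg.norm(r,axis=1,keepdims=True)
def onplane(im,px,p0,n):
    o,r=ray(im,px); return o+r*(((np.array(p0)-o)@n)/(r@n))[:,None]
def tri(im1,p1,im2,p2):
    o1,r1=ray(im1,p1);o2,r2=ray(im2,p2);r1=r1[0];r2=r2[0]
    s=np.linalg.lstsq(np.c_[r1,-r2],o2-o1,rcond=None)[0]; a=o1+s[0]*r1;b=o2+s[1]*r2
    return (a+b)/2,np.linalg.norm(a-b)
E
python3 - <<'E'
from h import *
for n in("side","top","wrist"):
    im=snap(n,n+"0"); print(n,im["position"],att(im).round(3).tolist(),np.array(im["mtx"])[0,0],im["k1"])
o=robot.get_obs(); print(o); print(robot.tip_reach)
E
```

```text
side [  37.82562148 -475.20221977  652.84133603] [[0.687, -0.395, 0.61], [-0.726, -0.38, 0.572], [0.006, -0.836, -0.548]] 492.0629534941247 0.009489068102321504
top [ 525.43590488    4.3477045  1127.59827672] [[0.013, -0.998, 0.056], [-1.0, -0.013, 0.003], [-0.002, -0.056, -0.998]] 559.5098311178238 -0.09297612495714926
wrist [135.80464    664.60600821 384.61482591] [[0.307, 0.914, 0.264], [0.952, -0.295, -0.087], [-0.001, 0.278, -0.961]] 384.6470521109995 0.0002723015275299537
{'t': 0.15, 'q': array([-1.36609327,  0.47758107,  0.02235938,  1.55616161, -0.01149784,
        1.10930127, -0.083116  ]), 'qvel': array([-1.44803955e-04, -2.51425007e-03,  9.17882659e-04, -3.63661703e-03,
        5.55957497e-04,  2.30418710e-05,  7.90714209e-04]), 'effort': array([ 2.26144926e-03, -5.83289623e+01,  1.53657865e+00, -2.72875124e+01,
       -5.42041298e-02,  1.44943842e-02,  1.07266881e-04]), 'position': array([207.59302012, 641.82586947, 221.65135953]), 'eef_rot': array([-5.43086117e-05,  1.55768540e-01,  9.87793361e-01, -6.59248858e-04]), 'ft_force': array([-0.60837978, -0.07387721, -0.84564801]), 'ft_torque': array([-0.04462377, -0.01553444,  0.03403793]), 'grip_force': 0.0, 'opening': 87.55673625347612}
22.0
```

View pics/side0.png

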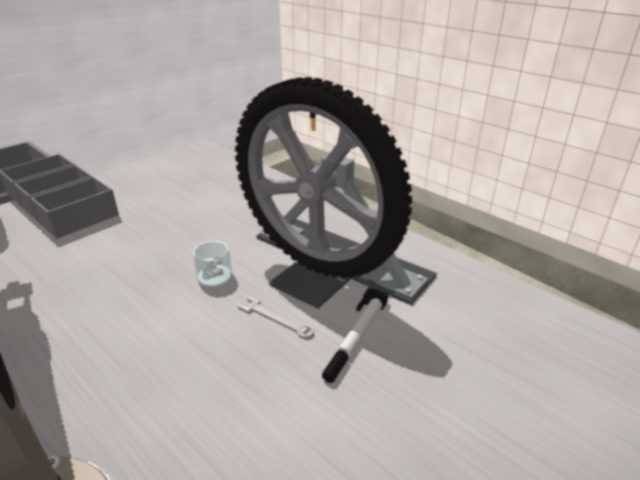

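View pics/top0.png

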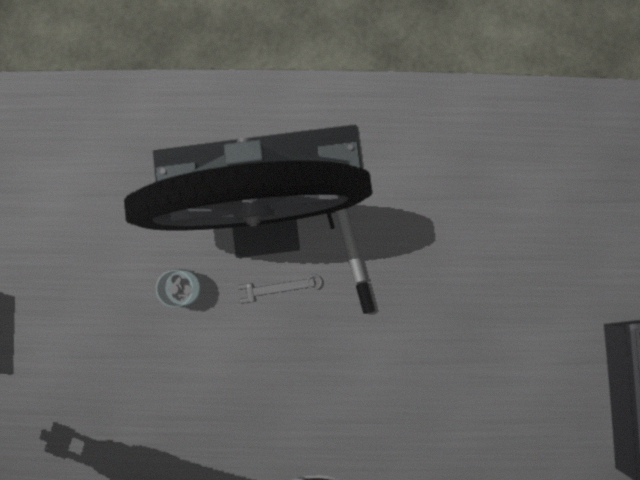

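The side view shows the brass valve stem near the top (313,122), with the hub nut at about (307,190). The top view shows the base's back edge from (153,150) to (358,125), the tongue's front corners near (237,257) and (299,249), and the jar, spanner and pump in front of the wheel.

```bash
python3 - <<'E'
from h import *
s=load("side0");t=load("top0")
hsv=cv2.cvtColor(s["frame"],cv2.COLOR_BGR2HSV)
m=(cv2.inRange(hsv,(8,90,60),(30,255,255))); n,l,st,c=cv2.connectedComponentsWithStats(m)
for i in range(1,n):
    if st[i,4]>8 : print("brass",st[i],c[i])
b=onplane(t,[(153,150),(358,125),(237,257),(299,249)],[0,0,10],np.array([0,0,1.]))
print(b.round(1))
d=b[0]-b[1]; yaw=np.arctan2(-d[0],d[1]); d2=b[2]-b[3]; print("yaw",yaw,np.arctan2(-d2[0],d2[1]))
ex=np.array([np.cos(yaw),np.sin(yaw),0])
o=(b[2]+b[3])/2+80*ex; print("origin",o)
P,e=tri(s,[(306,190)],t,[(253,224)]); print("nut",P,e, "hub from nut",P+42*ex)
big=np.hstack([cv2.resize(s["frame"][70:290,225:425],None,fx=2.6,fy=2.6,interpolation=2)]); cv2.imwrite("pics/c1.png",big)
big=cv2.resize(t["frame"][110:320,110:390],None,fx=2.8,fy=2.8,interpolation=2); cv2.imwrite("pics/c2.png",big)
E
```

```text
brass [311 117   4  13  48] [312.5625     123.02083333]
[[771.1 342.   10. ]
 [826.5 -75.7  10. ]
 [555.1 164.5  10. ]
 [572.7  40.5  10. ]]
yaw 0.13191070544732575 0.14134139950781344
origin [643.20330269 112.99879904  10.        ]
nut [605.01281808 105.78248977 230.55568253] 6.486445179296834 hub from nut [646.64793851 111.30668625 230.55568253]
```

View pics/c1.png

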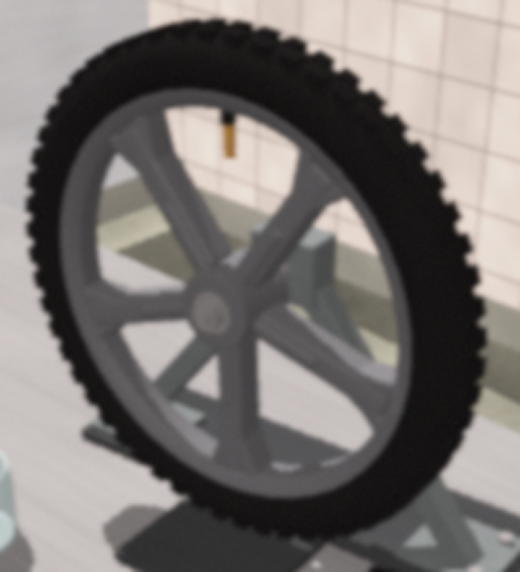

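View pics/c2.png

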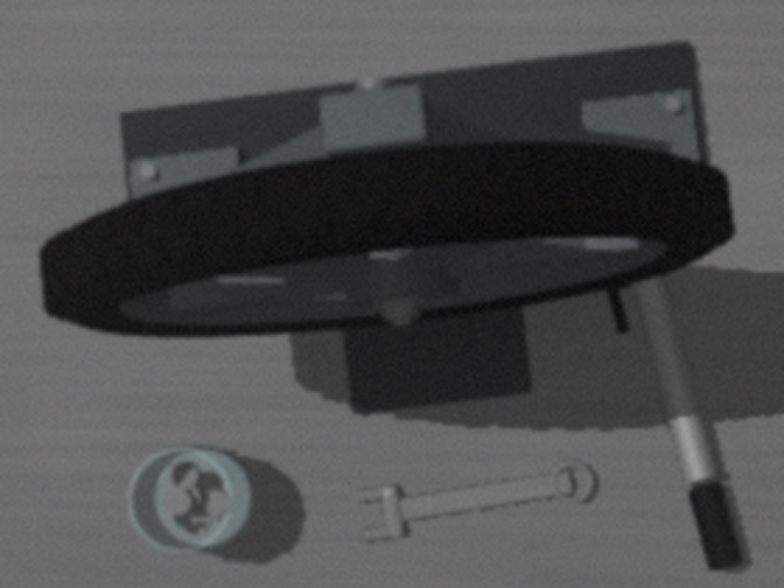

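Crop 1 shows the spokes, with the nut face centre at side pixel (306.5,190.4) and the valve between the two upper spokes. Crop 2 puts the tongue corners at top pixels (239.3,257.5) and (299.3,249.6).

```bash
cat >> h.py <<'E'
def valve_angle(im,px,hub,yaw):
    ex=np.array([np.cos(yaw),np.sin(yaw),0]);ey=np.array([-np.sin(yaw),np.cos(yaw),0])
    p=onplane(im,[px],hub,ex)[0]-hub
    return np.arctan2(p@ey,-p[2])%(2*np.pi), np.linalg.norm(p)
E
python3 - <<'E'
from h import *
s=load("side0");t=load("top0")
z=np.array([0,0,1.])
b=onplane(t,[(239.3,257.5),(299.3,249.6)],[0,0,10],z); e=onplane(t,[(153.5,150.7),(357,125.5)],[0,0,10],z)
d=e[0]-e[1];yaw=np.arctan2(-d[0],d[1]); ex=np.array([np.cos(yaw),np.sin(yaw),0]);ey=np.array([-ex[1],ex[0],0])
print("yaw",yaw,"org",b.mean(0)+80*ex, "tongue w",np.linalg.norm(b[0]-b[1]), "mid back", e.mean(0))
n=onplane(s,[(306.5,190.4)],[0,0,225],z); print("hub side@225",n+42*ex)
n=onplane(t,[(253,222)],[0,0,225],z); print("hub top@225",n+42*ex)
P,er=tri(s,[(306.5,190.4)],t,[(253,221)]);print("tri",P+42*ex,er)
hub=np.array([645,112,225.])
for px in [(312.5,131),(312.5,118)]: print(valve_angle(s,px,hub,yaw))
im=s["frame"].copy(); im2=t["frame"].copy()
a=np.linspace(0,2*np.pi,90)
for r,x,c in((143,-18,(0,255,0)),(158,-23.5,(0,0,255)),(197,0,(255,0,0))):
    C=hub+x*ex+r*np.outer(np.cos(a),ey)+r*np.outer(np.sin(a),z)
    cv2.polylines(im,[proj(s,C).round().astype(int)],True,c); cv2.polylines(im2,[proj(t,C).round().astype(int)],True,c)
o=np.hstack([cv2.resize(im[70:290,225:425],(400,440)),cv2.resize(im2[110:320,120:380],(400,323))[:440] if 0 else cv2.copyMakeBorder(cv2.resize(im2[110:320,120:380],(400,323)),0,117,0,0,0)])
cv2.imwrite("pics/ov.png",o)
E
```

```text
yaw 0.13379150900644177 org [642.11773346 110.51851983  10.        ] tongue w 121.17724156556565 mid back [797.53257643 133.61567644  10.        ]
hub side@225 [[655.83207834 114.78920108 225.        ]]
hub top@225 [[648.09008293 114.39966284 225.        ]]
tri [650.90576122 112.68507002 227.62897334] 4.060445166867156
(np.float64(3.050111271506219), np.float64(105.12727176947693))
(np.float64(3.0686014936166885), np.float64(129.178919350103))
```

View pics/ov.png

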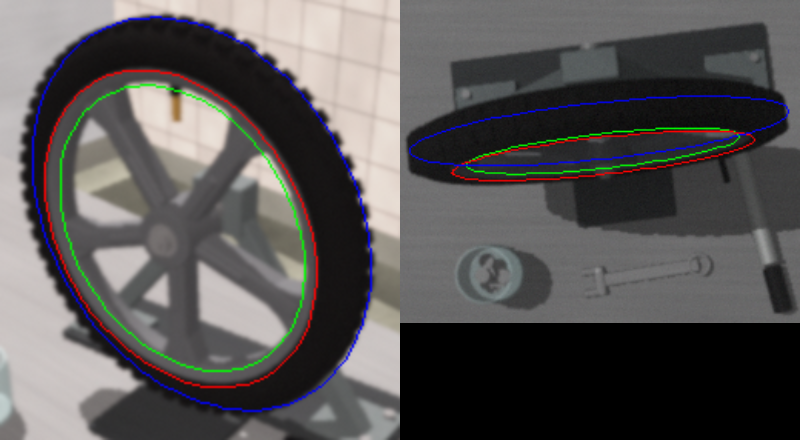

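Request:
move_arm --targets '[15.5,-35.5,12,0,0,-0.168,1,15.5,-35.5,12,0,0,-0.168,1,15.5,-35.5,12,0,0,-0.168,1,15.5,-35.5,12,0,0,-0.168,1,15.5,-35.5,12,0,0,-0.168,1,15.5,-35.5,12,0,0,-0.168,1,15.5,-35.5,12,0,0,-0.168,1,15.5,-35.5,12,0,0,-0.168,1,15.5,-35.5,12,0,0,-0.168,1,15.5,-35.5,12,0,0,-0.168,1,15.5,-35.5,12,0,0,-0.168,1,15.5,-35.5,12,0,0,-0.168,1,15.5,-35.5,12,0,0,-0.168,1,15.5,-35.5,12,0,0,-0.168,1,15.5,-35.5,12,0,0,-0.168,1,15.5,-35.5,12,0,0,-0.168,1]' --grip_force 20

```text
t: 2.15
position: [455.9, 72.9, 414.7]
eef_rot: [-0.0, 0.998, 0.068, -0.0]
ft_force: [0.3, -0.0, 0.5]
opening: 0.7
grip_force: 0.0
```

```bash
cat > st.py <<'E'
from h import *
def st():
    o=robot.get_obs(); M=R.from_quat(o["eef_rot"],scalar_first=True).as_matrix()
    print("t",round(o["t"],2),"q",o["q"].round(3),"p",o["position"].round(1),"tip",(o["position"]+22*M[:,2]).round(1),"f",o["ft_force"].round(1),"open",round(o["opening"],1)); print(M.round(3).tolist()); return o,M
E
python3 -c "from st import *; st()"
```

```text
t 2.15 q [-0.955 -0.066  0.635  1.785  0.039  1.41  -1.762] p [455.9  72.9 414.7] tip [455.9  72.9 392.7] f [ 0.3 -0.   0.5] open 0.7
[[0.991, 0.135, -0.0], [0.135, -0.991, 0.0], [-0.0, -0.0, -1.0]]
```

Request:
move_arm --targets '[0,0,0,0.02,-0.149,0,1,0,0,0,0.02,-0.149,0,1,0,0,0,0.02,-0.149,0,1,0,0,0,0.02,-0.149,0,1,0,0,0,0.02,-0.149,0,1,0,0,0,0.02,-0.149,0,1,0,0,0,0.02,-0.149,0,1]'

```text
t: 3.02
position: [476.7, 93.8, 409.9]
eef_rot: [-0.041, 0.94, 0.077, 0.33]
ft_force: [-0.5, 1.1, 0.5]
opening: 0.6
grip_force: 0.0
```

```bash
python3 -c "from st import *; st()"
```

```text
t 3.02 q [ 0.084 -0.337 -0.35   2.17  -0.106  0.613 -1.63 ] p [476.7  93.8 409.9] tip [490.3  96.6 392.8] f [-0.5  1.1  0.5] open 0.6
[[0.77, 0.171, 0.614], [0.118, -0.985, 0.127], [0.627, -0.026, -0.779]]
```

Request:
move_arm --targets '[10,-8.5,-20,0.01,-0.06,0,1,10,-8.5,-20,0.01,-0.06,0,1,10,-8.5,-20,0.01,-0.06,0,1,10,-8.5,-20,0.01,-0.06,0,1,10,-8.5,-20,0.01,-0.06,0,1,10,-8.5,-20,0.01,-0.06,0,1,10,-8.5,-20,0.01,-0.06,0,1,10,-8.5,-20,0.01,-0.06,0,1]'

```text
t: 4.03
position: [534.1, 35.8, 335.6]
eef_rot: [-0.032, 0.895, 0.065, 0.44]
ft_force: [0.7, -0.6, -0.2]
opening: 0.6
grip_force: 0.0
```

```bash
python3 -c "from st import *; st()"
```

```text
t 4.03 q [-0.566 -0.271  0.285  2.432  1.251  0.17  -2.846] p [534.1  35.8 335.6] tip [551.3  38.3 322.2] f [ 0.7 -0.6 -0.2] open 0.6
[[0.605, 0.144, 0.783], [0.088, -0.99, 0.114], [0.792, 0.0, -0.611]]
```

```bash
cat > kin.py <<'E'
import numpy as np, itertools
from scipy.spatial.transform import Rotation as R
from scipy.optimize import least_squares
D=[([-1.36609,.47758,.02236,1.55616,-.0115,1.1093,-.08312],[207.59,641.83,221.65],[0,.155769,.987793,-.000659]),
([-.955,-.066,.635,1.785,.039,1.41,-1.762],[455.9,72.9,414.7],[0,.998,.068,0]),
([.084,-.337,-.35,2.17,-.106,.613,-1.63],[476.7,93.8,409.9],[-.041,.94,.077,.33]),
([-.566,-.271,.285,2.432,1.251,.17,-2.846],[534.1,35.8,335.6],[-.032,.895,.065,.44])]
def fk(q,s,p):
    # p: o1,o7, offsets (x,y,z) per link 
    z=lambda a:R.from_euler('z',a).as_matrix(); y=lambda a:R.from_euler('y',a).as_matrix()
    M=np.eye(3);P=np.zeros(3);T=np.r_[0,0,p[2],p[3:12],0,0,p[12]].reshape(5,3)
    M=z(s[0]*q[0]+p[0]);P=P+M@T[0]
    M=M@y(s[1]*q[1]);M=M@z(s[2]*q[2]);P=P+M@T[1]
    M=M@y(s[3]*q[3]);P=P+M@T[2];M=M@z(s[4]*q[4]);P=P+M@T[3]
    M=M@y(s[5]*q[5]);P=P+M@T[4];M=M@z(s[6]*q[6]+p[1]);return P,M
E
cat > fit.py <<'E'
from kin import *
res=[]
for s in itertools.product([1,-1],repeat=7):
    if s[1]<0: continue
    def f(x):
        p=np.r_[x,np.zeros(11)]; return np.concatenate([(R.from_matrix(fk(q,s,p)[1]).inv()*R.from_quat(w,scalar_first=True)).as_rotvec() for q,_,w in D])
    best=min((least_squares(f,[a,b]) for a in(0,2,-2) for b in(0,2,-2)),key=lambda r:r.cost); res.append((best.cost,s,best.x))
res.sort(key=lambda r:r[0])
for r in res[:4]: print(r)
c,s,x=res[0]
def g(v):
    p=np.r_[x,v]; return np.r_[np.concatenate([fk(q,s,p)[0]-P for q,P,_ in D]),0.02*(v-[330,0,0,400,0,0,400,0,0,0,250])]
r=least_squares(g,[330,0,0,400,0,0,400,0,0,0,250]); print(r.cost,r.x.round(1),r.fun[:12].round(1))
E
python3 fit.py
```

```text
(np.float64(1.076490211477917e-06), (-1, 1, -1, 1, -1, 1, -1), array([6.28389307, 1.57167919]))
(np.float64(0.31176985877259905), (1, 1, 1, 1, 1, 1, 1), array([ 0.20459346, -1.41257343]))
(np.float64(0.834820937699873), (-1, 1, -1, -1, -1, -1, -1), array([ 3.27944747, -1.4254944 ]))
(np.float64(1.0324014610752095), (-1, 1, 1, 1, -1, 1, -1), array([-0.23009491,  1.65342978]))
29.47522935340899 [234.5  21.  -23.  487.4 -56.9 -23.  429.9  18.2 -15.4  29.9 267.4] [-1.5 -0.7 -1.4  1.1 -4.5  2.6  1.4  3.2 -1.6 -1.3 -0.1  0.4]
```

```bash
cat > ik.py <<'E'
from kin import *
s=(-1,1,-1,1,-1,1,-1); p=np.r_[0.0007,1.5717,234.5,21,-23,487.4,-56.9,-23,429.9,18.2,-15.4,29.9,267.4]
lo=np.array([-2.96,-.34,-1.41,.24,-1.37,.17,-2.96]);hi=np.array([2.96,2.1,1.46,2.44,4.51,1.92,2.96])
yaw=.134; ex=np.array([np.cos(yaw),np.sin(yaw),0]);ey=np.array([-ex[1],ex[0],0]);ez=np.array([0,0,1.]);hub=np.array([648,112.5,225])
def tool(pitch,roll): # pitch below horizontal; roll 0 = tool x up
    z=np.cos(pitch)*ex-np.sin(pitch)*ez; x=np.sin(pitch)*ex+np.cos(pitch)*ez
    return R.from_rotvec(roll*z).as_matrix()@np.c_[x,np.cross(z,x),z]
def ik(P,M,seeds):
    out=[]
    for q0 in seeds:
        f=lambda q:(lambda F:np.r_[(F[0]-P)/300,R.from_matrix(F[1].T@M).as_rotvec()])(fk(q,s,p))
        r=least_squares(f,np.clip(q0,lo+.01,hi-.01),bounds=(lo,hi))
        if np.abs(r.fun).max()<.005: out.append(r.x)
    return out
E
cat > t.py <<'E'
from ik import *
rng=np.random.default_rng(0); S=rng.uniform(lo,hi,(14,7))
for pd in (5,20,35):
  for rd in (0,180,90,-90):
    row=[]
    for phi in (257,180,120,54):
        a=np.radians(phi); M=tool(np.radians(pd),np.radians(rd)); tip=hub+8*ex+80*(np.sin(a)*ey-np.cos(a)*ez)
        o=ik(tip-22*M[:,2],M,S); row.append((len(o), o[0].round(1).tolist() if o else None))
    print(pd,rd,[r[0] for r in row],row[0][1],row[-1][1])
E
time python3 t.py
```

```text
5 0 [0, 0, 0, 0] None None
5 180 [0, 0, 0, 0] None None
5 90 [0, 0, 0, 0] None None
5 -90 [0, 0, 0, 0] None None
20 0 [4, 4, 4, 0] [-1.1, 0.5, 1.2, 2.4, 3.6, 0.9, 0.9] None
20 180 [6, 5, 5, 0] [-1.1, 0.5, 1.2, 2.4, 3.6, 0.9, -2.2] None
20 90 [7, 6, 6, 0] [-1.1, 0.5, 1.2, 2.4, 3.6, 0.9, -0.7] None
20 -90 [1, 6, 5, 0] [-1.1, 0.5, 1.2, 2.4, 3.6, 0.9, 2.5] None
35 0 [3, 3, 4, 4] [0.3, 0.1, -0.4, 2.3, 3.1, 0.3, 1.7] [-0.7, 0.3, 0.3, 2.4, 2.7, 0.4, 1.7]
35 180 [5, 4, 4, 4] [-0.6, 0.2, 0.6, 2.3, 3.6, 0.3, -2.0] [-0.4, 0.2, -0.0, 2.4, 2.6, 0.5, -1.2]
35 90 [8, 7, 7, 7] [1.1, 0.3, -1.4, 2.3, 2.3, 0.4, 1.0] [0.7, 0.6, -1.4, 2.4, 2.1, 0.9, 1.1]
35 -90 [5, 5, 7, 7] [1.1, 0.3, -1.4, 2.3, 2.3, 0.4, -2.1] [0.7, 0.6, -1.4, 2.4, 2.1, 0.9, -2.1]
real	2m23.895s
user	2m24.364s
sys	0m0.040s
```

Request:
move_arm --targets '[0,0,0,-0.145,-0.021,0.113,1,0,0,0,-0.145,-0.021,0.113,1,0,0,0,-0.145,-0.021,0.113,1,0,0,0,-0.145,-0.021,0.113,1,0,0,0,-0.145,-0.021,0.113,1,0,0,0,-0.145,-0.021,0.113,1,0,0,0,-0.145,-0.021,0.113,1,0,0,0,-0.145,-0.021,0.113,1,0,0,0,-0.145,-0.021,0.113,1,0,0,0,-0.145,-0.021,0.113,1,0,0,0,-0.145,-0.021,0.113,1,0,0,0,-0.145,-0.021,0.113,1,0,0,0,-0.145,-0.021,0.113,1,0,0,0,-0.145,-0.021,0.113,1,0,0,0,-0.145,-0.021,0.113,1,0,0,0,-0.145,-0.021,0.113,1,0,0,0,-0.145,-0.021,0.113,1]'

```text
t: 6.15
position: [533.8, 35.7, 335.7]
eef_rot: [0.44, -0.069, 0.895, 0.029]
ft_force: [-0.2, -0.2, -0.4]
opening: 0.8
grip_force: 0.0
```

```bash
cat >> st.py <<'E'
def need(o,M,tip,pitch,roll):
    from ik import tool
    T=tool(np.radians(pitch),np.radians(roll)); print("need d",(np.array(tip)-22*T[:,2]-o["position"]).round(1),"rot",R.from_matrix(T@M.T).as_rotvec().round(3))
def sx(o,M):
    from ik import hub,ex,ey
    t=o["position"]+22*M[:,2]-hub; print("stand tip x %.1f y %.1f z(rel) %.1f  phi %.1f r %.1f"%(t@ex,t@ey,t[2],np.degrees(np.arctan2(t@ey,-t[2]))%360,np.hypot(t@ey,t[2])))
E
python3 - <<'E'
from st import *
from ik import hub,ex,ey,ez
o,M=st(); sx(o,M)
a=np.radians(257); tip=hub-45*ex+80*(np.sin(a)*ey-np.cos(a)*ez); need(o,M,tip,35,180)
E
```

```text
t 6.15 q [-0.635 -0.285  0.339  2.435  1.283  0.196  0.277] p [533.8  35.7 335.7] tip [551.   38.2 322.2] f [-0.2 -0.2 -0.4] open 0.8
[[-0.602, -0.149, 0.784], [-0.098, 0.989, 0.113], [-0.792, -0.008, -0.61]]
stand tip x -106.0 y -60.7 z(rel) 97.2  phi 212.0 r 114.6
need d [ 62.2  -8.9 -80.1] rot [ 0.015 -0.044 -0.015]
```

Request:
move_arm --targets '[10,-1.5,-13,0.003,-0.007,-0.003,1,10,-1.5,-13,0.003,-0.007,-0.003,1,10,-1.5,-13,0.003,-0.007,-0.003,1,10,-1.5,-13,0.003,-0.007,-0.003,1,10,-1.5,-13,0.003,-0.007,-0.003,1,12,-1.5,-15,0,-0.007,0,1,0,0,0,0,0,0,1]'

```text
t: 7.02
position: [594.2, 26.9, 280.9]
eef_rot: [0.455, -0.056, 0.889, 0.024]
ft_force: [0.0, -0.4, 0.4]
opening: 0.7
grip_force: 0.0
```

```bash
python3 - <<'E'
from st import *
from ik import hub,ex,ey,ez
o,M=st(); sx(o,M)
a=np.radians(257); tip=hub+5*ex+80*(np.sin(a)*ey-np.cos(a)*ez); need(o,M,tip,35,180)
im=snap("side","s1"); snap("wrist","w1"); snap("top","t1")
E
```

```text
t 7.03 q [-0.754 -0.035  0.582  2.435  2.878  0.218 -1.32 ] p [594.2  26.9 280.9] tip [611.9  29.  268. ] f [ 0.  -0.4  0.4] open 0.7
[[-0.58, -0.122, 0.805], [-0.078, 0.993, 0.094], [-0.811, -0.008, -0.585]]
stand tip x -46.9 y -77.9 z(rel) 43.0  phi 241.1 r 89.0
need d [ 51.3   6.6 -25.3] rot [ 0.01  -0.013  0.012]
```

View pics/s1.png

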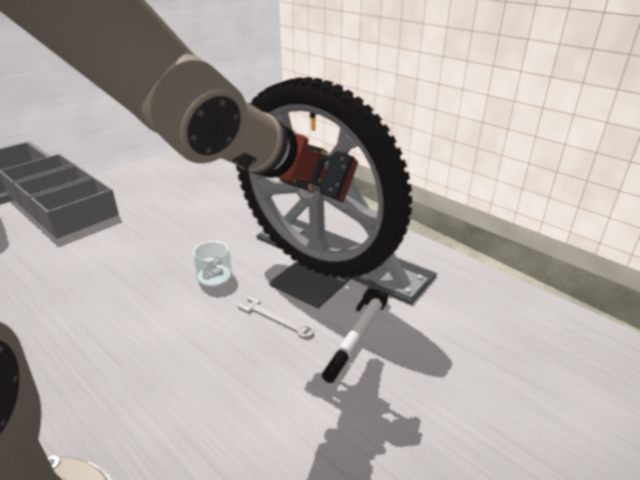

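The arm stands in front of the wheel's right half, and the fingers are clear of the tyre. Next I insert them into the valveless sector on the right.

Request:
move_arm --targets '[5,1,-12,0,0,0,1,10,1,-12,0,0,0,1,12,2,-1,0,0,0,1,12,2,0,0,0,0,1,12,1,0,0,0,0,1,0,0,0,0,0,0,1]'

```text
t: 7.92
position: [646.4, 34.4, 257.7]
eef_rot: [0.456, -0.056, 0.888, 0.025]
ft_force: [-0.4, 0.1, 0.2]
opening: 0.5
grip_force: 0.0
```

```bash
python3 - <<'E'
from st import *
from ik import *
o,M=st(); sx(o,M)
snap("side","s2"); w=snap("wrist","w2")
w["frame"]
# planned arc
prev=o["position"]; a0=255
for a in range(245,40,-10):
    r=np.radians(a); M2=tool(np.radians(36),np.pi); P=hub+5*ex+80*(np.sin(r)*ey-np.cos(r)*ez)-22*M2[:,2]; print(a,(P-prev).round(1)); prev=P
E
```

```text
t 7.92 q [-0.603  0.141  0.473  2.354  3.229  0.288 -1.708] p [646.4  34.4 257.7] tip [664.2  36.5 244.9] f [-0.4  0.1  0.2] open 0.5
[[-0.578, -0.122, 0.807], [-0.076, 0.993, 0.096], [-0.813, -0.006, -0.583]]
stand tip x 5.9 y -77.5 z(rel) 19.9  phi 255.6 r 80.0
245 [-1.4  4.5 14. ]
235 [-0.9  6.9 12.1]
225 [-1.2  8.9 10.7]
215 [-1.4 10.6  9. ]
205 [-1.6 12.   7. ]
195 [-1.8 13.   4.8]
185 [-1.8 13.6  2.4]
175 [-1.9 13.8  0. ]
165 [-1.8 13.6 -2.4]
155 [-1.8 13.  -4.8]
145 [-1.6 12.  -7. ]
135 [-1.4 10.6 -9. ]
125 [ -1.2   8.9 -10.7]
115 [ -0.9   6.9 -12.1]
105 [ -0.6   4.7 -13.1]
95 [ -0.3   2.4 -13.7]
85 [  0.    0.  -13.9]
75 [  0.3  -2.4 -13.7]
65 [  0.6  -4.7 -13.1]
55 [  0.9  -6.9 -12.1]
45 [  1.2  -8.9 -10.7]
```

View pics/w2.png

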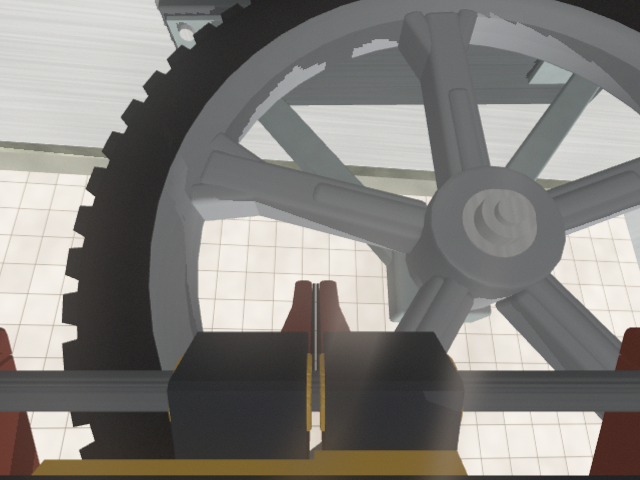

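The wrist view, which is upside down, shows the closed fingertips at (315,290) inside the sector, clear of spokes, hub and tyre. Now I push the spoke up over the top.

Request:
move_arm --targets '[-0.7,2.5,7,0,0,0,1,-0.7,2,7,0,0,0,1,-0.5,3.5,6,0,0,0,1,-0.5,3.5,6,0,0,0,1,-0.6,4.5,5.3,0,0,0,1,-0.6,4.5,5.3,0,0,0,1,-0.7,5.3,4.5,0,0,0,1,-0.7,5.3,4.5,0,0,0,1,-0.8,6,3.5,0,0,0,1,-0.8,6,3.5,0,0,0,1,-0.9,6.5,2.4,0,0,0,1,-0.9,6.5,2.4,0,0,0,1,-0.9,6.8,1.2,0,0,0,1,-0.9,6.8,1.2,0,0,0,1]'

```text
t: 9.78
position: [634.7, 103.2, 316.8]
eef_rot: [0.455, -0.055, 0.888, 0.025]
ft_force: [0.1, -2.7, -2.4]
opening: 0.3
grip_force: 1.2
```

```bash
cat > va.py <<'E'
from st import *
from ik import hub,yaw
import sys
def brass(f):
    im=snap("side",f); hsv=cv2.cvtColor(im["frame"],cv2.COLOR_BGR2HSV); m=cv2.inRange(hsv,(8,110,80),(28,255,255)); m[:,:230]=0;m[:,430:]=0;m[:80]=0;m[300:]=0
    n,l,s,c=cv2.connectedComponentsWithStats(m)
    for i in range(1,n):
        if s[i,4]>8:
            A,r=valve_angle(im,c[i],hub,yaw); print("brass",c[i].round(1),s[i,4],"theta deg %.1f r %.1f"%(np.degrees(A),r))
    return im
o,M=st(); sx(o,M); brass(sys.argv[1])
E
python3 va.py s3
```

```text
t 9.78 q [-0.936 -0.004  0.587  2.307  2.039  0.212 -0.606] p [634.7 103.2 316.8] tip [652.5 105.3 304. ] f [ 0.1 -2.7 -2.4] open 0.3
[[-0.579, -0.12, 0.806], [-0.074, 0.993, 0.095], [-0.812, -0.005, -0.584]]
stand tip x 3.5 y -7.7 z(rel) 79.0  phi 185.6 r 79.3
brass [293.2 143.2] 20 theta deg 139.9 r 89.8
```

Request:
move_arm --targets '[-0.9,6.9,0,0,0,0,1,-0.9,6.9,0,0,0,0,1,-0.9,6.8,-1.2,0,0,0,1,-0.9,6.8,-1.2,0,0,0,1,-0.9,6.5,-2.4,0,0,0,1,-0.9,6.5,-2.4,0,0,0,1,-0.8,6,-3.5,0,0,0,1,-0.8,6,-3.5,0,0,0,1,-0.7,5.3,-4.5,0,0,0,1,-0.7,5.3,-4.5,0,0,0,1,-0.6,4.5,-5.4,0,0,0,1,-0.6,4.5,-5.4,0,0,0,1,-0.5,3.5,-6,0,0,0,1,-0.5,3.5,-6,0,0,0,1,-0.3,2.4,-6.5,0,0,0,1,-0.3,2.4,-6.5,0,0,0,1]'

```text
t: 11.82
position: [624.0, 189.7, 257.9]
eef_rot: [0.456, -0.057, 0.888, 0.026]
ft_force: [-2.9, -2.3, 2.4]
opening: 0.3
grip_force: 2.3
```

```bash
python3 va.py s4
```

```text
t 11.82 q [-0.97   0.159  0.433  2.33   2.191  0.367 -0.957] p [624.  189.7 257.9] tip [641.8 191.9 245.1] f [-2.9 -2.3  2.4] open 0.3
[[-0.578, -0.124, 0.806], [-0.076, 0.992, 0.098], [-0.812, -0.005, -0.583]]
stand tip x 4.4 y 79.5 z(rel) 20.1  phi 104.2 r 82.0
brass [255.4 163.5] 16 theta deg 89.7 r 160.3
brass [271.9 191.8] 29 theta deg 65.7 r 130.7
```

View pics/s4.png

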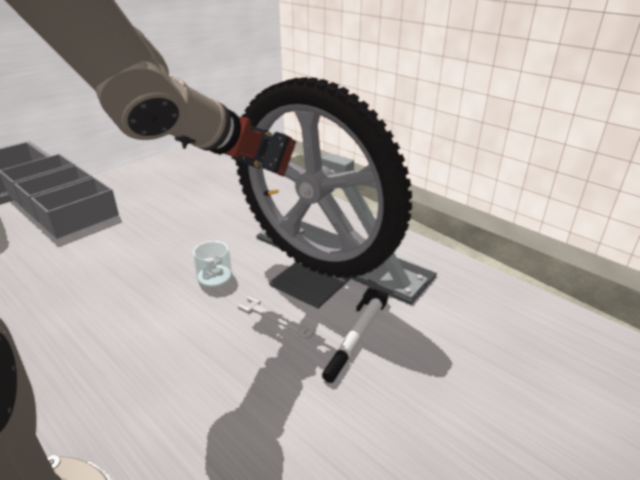

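The side view shows the valve on the left at (272,192), so about 60° remain. The fingers rest on the spoke above it.

Request:
move_arm --targets '[-0.2,1.2,-6.8,0,0,0,1,-0.2,1.2,-6.8,0,0,0,1,0,0,-7,0,0,0,1,0,0,-7,0,0,0,1,0.2,-1.2,-6.8,0,0,0,1,0.2,-1.2,-6.8,0,0,0,1,0,0,0,0,0,0,1]'

```text
t: 12.75
position: [623.9, 187.8, 216.0]
eef_rot: [0.455, -0.056, 0.888, 0.025]
ft_force: [-0.2, -0.7, 0.7]
opening: 0.2
grip_force: 0.0
```

```bash
python3 va.py s5; python3 - <<'E'
from h import *
im=cv2.imread("pics/s5.png"); cv2.imwrite("pics/s5c.png",cv2.resize(im[70:290,225:425],None,fx=2.6,fy=2.6,interpolation=2))
E
```

```text
t 12.75 q [-0.871  0.25   0.336  2.358  2.4    0.44  -1.198] p [623.9 187.8 216. ] tip [641.6 189.9 203.1] f [-0.2 -0.7  0.7] open 0.2
[[-0.579, -0.122, 0.806], [-0.076, 0.993, 0.095], [-0.811, -0.006, -0.584]]
stand tip x 4.0 y 77.5 z(rel) -21.9  phi 74.2 r 80.5
brass [258.  185.6] 14 theta deg 72.0 r 165.8
brass [290.5 219.3] 45 theta deg 34.4 r 126.1
```

View pics/s5c.png

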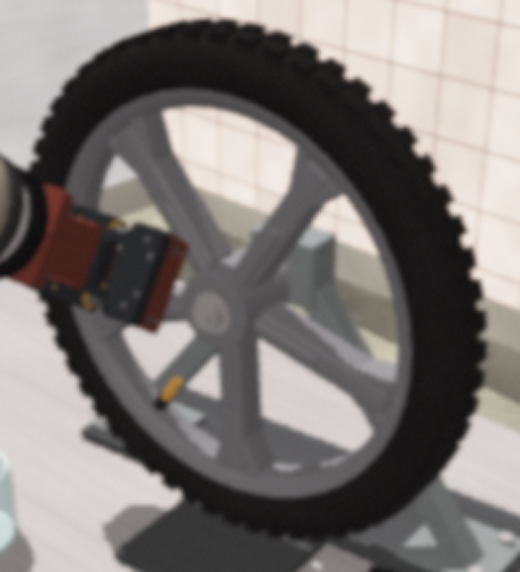

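```bash
cat > cir.py <<'E'
from h import *
from ik import hub,ex,ey,ez,yaw
from scipy.optimize import least_squares
from scipy.ndimage import map_coordinates
g=cv2.cvtColor(load("side0")["frame"],cv2.COLOR_BGR2GRAY).astype(float); s=load("side0")
rr=np.arange(140,180,.5); pts=[]
for a in np.radians(np.arange(0,360,4)):
    P=hub-20*ex+np.outer(rr,np.sin(a)*ey-np.cos(a)*ez); px=proj(s,P); v=map_coordinates(g,[px[:,1],px[:,0]],order=1)
    v=np.convolve(v,np.ones(5)/5,'same'); d=v[8:-4]-v[4:-8]; k=d.argmin(); 
    if d[k]<-5: pts.append([rr[k+6]*np.sin(a),-rr[k+6]*np.cos(a)])
pts=np.array(pts); f=lambda c:np.hypot(pts[:,0]-c[0],pts[:,1]-c[1])-c[2]
r=least_squares(f,[0,0,158],loss="soft_l1"); print(len(pts),r.x.round(2),np.abs(r.fun).mean().round(2))
hub2=hub+r.x[0]*ey+r.x[1]*ez
for nm in("side0","s5"):
    im=load(nm); hsv=cv2.cvtColor(im["frame"],cv2.COLOR_BGR2HSV); m=cv2.inRange(hsv,(8,110,80),(28,255,255)); 
    n,l,st_,c=cv2.connectedComponentsWithStats(m)
    for i in range(1,n):
        if st_[i,4]>25 and 230<c[i][0]<430:
            ys,xs=np.nonzero(l==i); p=onplane(im,np.c_[xs,ys],hub2,ex)-hub2; u=p@ey; v=p[:,2]
            A,rad=valve_angle(im,c[i],hub2,yaw); print(nm,np.degrees(A).round(1),rad.round(1), "r",np.hypot(u,v).min().round(),np.hypot(u,v).max().round())
E
python3 cir.py
```

```text
90 [  7.23  -3.19 155.92] 2.83
side0 178.3 120.9 r 110.0 131.0
s5 32.4 119.4 r 104.0 135.0
```

```bash
sed -i 's/hub=np.array(\[648,112.5,225\])/hub=np.array([642.5,114,225])/' ik.py; python3 cir.py; python3 - <<'E'
from ik import *
prev=None
for a in range(74,40,-5):
    r=np.radians(a); P=hub+80*(np.sin(r)*ey-np.cos(r)*ez)
    if prev is not None: print(a,(P-prev).round(1))
    prev=P
E
```

```text
90 [  1.09   0.18 154.7 ] 2.74
side0 178.3 119.9 r 109.0 130.0
s5 32.4 118.6 r 104.0 134.0
69 [ 0.3 -2.2 -6.6]
64 [ 0.4 -2.8 -6.4]
59 [ 0.4 -3.3 -6.1]
54 [ 0.5 -3.8 -5.8]
49 [ 0.6 -4.3 -5.5]
44 [ 0.6 -4.8 -5.1]
```

Request:
move_arm --targets '[0.3,-2.2,-6.6,0,0,0,1,0.4,-2.8,-6.4,0,0,0,1,0.4,-3.3,-6.1,0,0,0,1,0.5,-3.8,-5.8,0,0,0,1,0.3,-2.1,-2.8,0,0,0,1,0,0,0,0,0,0,1]'

```text
t: 13.55
position: [625.6, 172.4, 188.0]
eef_rot: [0.455, -0.055, 0.889, 0.025]
ft_force: [0.2, 0.4, 0.4]
opening: 0.6
grip_force: 0.3
```

```bash
sed -i 's/"side0","s5"/"s6",/' cir.py; python3 va.py s6; python3 cir.py
```

```text
t 13.55 q [-0.776  0.309  0.271  2.38   2.548  0.498 -1.337] p [625.6 172.4 188. ] tip [643.3 174.5 175.1] f [0.2 0.4 0.4] open 0.6
[[-0.58, -0.12, 0.806], [-0.076, 0.993, 0.094], [-0.811, -0.007, -0.585]]
stand tip x 8.8 y 59.8 z(rel) -49.9  phi 50.2 r 77.9
brass [275.4 171.9] 9 theta deg 89.2 r 99.4
brass [264.8 201.9] 10 theta deg 58.8 r 156.8
brass [309.7 234.4] 47 theta deg 6.9 r 119.4
90 [  1.09   0.18 154.7 ] 2.74
s6 6.4 119.4 r 105.0 135.0
```

Request:
move_arm --targets '[0.2,-1.4,-1.8,0,0,0,1,0.2,-1.4,-1.7,0,0,0,1,0.1,-1,-1.2,0,0,0,1,0,0,0,0,0,0,1]'

```text
t: 14.1
position: [626.4, 169.5, 184.2]
eef_rot: [0.456, -0.055, 0.888, 0.025]
ft_force: [-2.9, -0.7, 2.6]
opening: 0.7
grip_force: 1.7
```

```bash
sed -i 's/"s6",/"s7",/' cir.py; python3 va.py s7; python3 cir.py;  python3 - <<'E'
from h import *
im=cv2.imread("pics/s7.png")[70:290,225:425]; snap("wrist","w7"); w=cv2.imread("pics/w7.png")
cv2.imwrite("pics/s7c.png",np.hstack([cv2.resize(im,(400,440),interpolation=2),cv2.resize(cv2.rotate(w,cv2.ROTATE_180),(400,440))]))
E
```

```text
t 14.1 q [-0.757  0.318  0.26   2.384  2.575  0.51  -1.359] p [626.4 169.5 184.2] tip [644.1 171.5 171.3] f [-2.9 -0.7  2.6] open 0.7
[[-0.579, -0.121, 0.806], [-0.076, 0.993, 0.095], [-0.812, -0.006, -0.584]]
stand tip x 9.3 y 56.8 z(rel) -53.7  phi 46.6 r 78.2
brass [276.4 174.9] 9 theta deg 85.7 r 97.4
brass [266.6 204.3] 11 theta deg 56.5 r 154.9
brass [313.1 236.1] 55 theta deg 2.7 r 119.5
90 [  1.09   0.18 154.7 ] 2.74
s7 2.2 119.6 r 104.0 135.0
```

View pics/s7c.png

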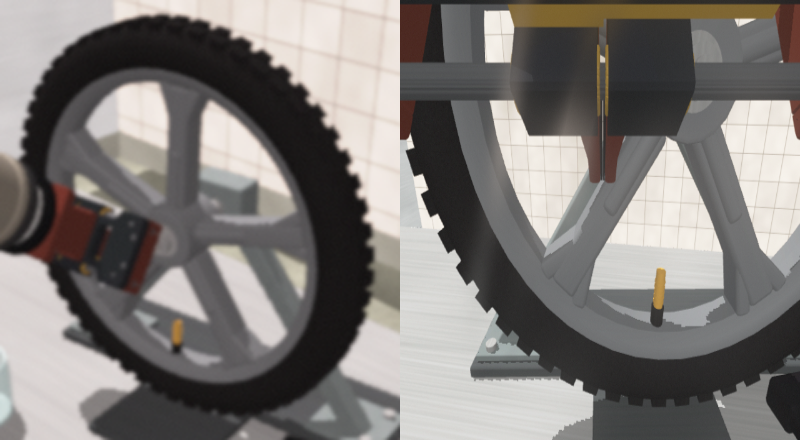

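The wheel is nearly there: the valve is at the bottom and the fingers rest on the lower-left spoke. I nudge about 2° more, then cross-check with the wrist camera.

Request:
move_arm --targets '[0.1,-1,-1,0,0,0,1,0.1,-1,-1,0,0,0,1,0,0,0,0,0,0,1]'

```text
t: 14.58
position: [626.7, 167.7, 182.2]
eef_rot: [0.456, -0.056, 0.888, 0.025]
ft_force: [-1.9, 0.4, 3.4]
opening: 0.5
grip_force: 1.7
```

```bash
sed -i 's/"s7",/"s8",/' cir.py; python3 va.py s8; python3 cir.py;  cat > wv.py <<'E'
from h import *
from ik import hub,ex,ey,ez
import sys
im=snap("wrist",sys.argv[1]); hsv=cv2.cvtColor(im["frame"],cv2.COLOR_BGR2HSV); m=cv2.inRange(hsv,(8,110,80),(28,255,255))
n,l,s,c=cv2.connectedComponentsWithStats(m)
for i in range(1,n):
    ys,xs=np.nonzero(l==i)
    if len(xs)<60: continue
    p=onplane(im,np.c_[xs,ys],hub,ex)-hub; u=p@ey; v=p[:,2]
    if -150<v.mean()<-90: print("wrist brass n",len(xs),"u,v",u.mean().round(1),v.mean().round(1),v.min().round(),v.max().round(),"theta",np.degrees(np.arctan2(u.mean(),-v.mean())).round(2),"stem dir",np.degrees(np.polyfit(v,u,1)[0]*-1).round(1))
E
python3 wv.py w8
```

```text
t 14.57 q [-0.748  0.322  0.255  2.385  2.587  0.515 -1.368] p [626.7 167.7 182.2] tip [644.4 169.8 169.3] f [-1.9  0.4  3.4] open 0.5
[[-0.579, -0.122, 0.806], [-0.076, 0.993, 0.095], [-0.812, -0.006, -0.584]]
stand tip x 9.4 y 55.0 z(rel) -55.7  phi 44.7 r 78.3
brass [267.1 205.5] 11 theta deg 55.5 r 155.4
brass [315.  236.6] 55 theta deg 0.4 r 118.5
90 [  1.09   0.18 154.7 ] 2.74
s8 359.9 118.7 r 104.0 133.0
wrist brass n 684 u,v 1.1 -118.0 -132.0 -104.0 theta 0.53 stem dir -0.4
```

Request:
move_arm --targets '[-0.2,2,2,0,0,0,1,-0.5,4,4,0,0,0,1,-0.5,3,4,0,0,0,1,-10,-1.3,0,0,0,0,1,-12,-1.6,0,0,0,0,1,-12,-1.6,0,0,0,0,1,-12,-1.6,0,0,0,0,1,-14,-2,4,0,0,0,1,-14,-2,10,0,0,0,1,-14,-2,10,0,0,0,1,-14,-2,10,0,0,0,1,-14,-2,10,0,0,0,1,0,0,0,0,0,0,1,0,0,0,0,0,0,1]'

```text
t: 16.42
position: [544.0, 171.3, 201.6]
eef_rot: [0.444, -0.064, 0.894, 0.02]
ft_force: [0.6, 0.0, 0.0]
opening: 0.4
grip_force: 0.0
```

```bash
sed -i 's/"s8",/"s9",/' cir.py; python3 va.py s9; python3 cir.py; python3 wv.py w9; python3 - <<'E'
from h import *
snap("top","t9")
a=cv2.imread("pics/side0.png");b=cv2.imread("pics/s9.png");c=cv2.imread("pics/t9.png")
cv2.imwrite("pics/fin.png",np.hstack([cv2.resize(b,(400,300)),cv2.resize(c,(400,300))]))
for n,r in(("jar",(190,235,235,290)),("spanner",(235,290,318,340)),("pump",(320,300,385,385))):
    print(n,np.abs(a[r[1]:r[3],r[0]:r[2]].astype(int)-b[r[1]:r[3],r[0]:r[2]]).mean().round(2))
E
```

```text
t 16.43 q [ 0.564  0.523 -1.41   2.436  1.997  0.962 -0.567] p [544.  171.3 201.6] tip [561.4 173.3 188.3] f [0.6 0.  0. ] open 0.4
[[-0.598, -0.133, 0.79], [-0.097, 0.991, 0.093], [-0.796, -0.021, -0.605]]
stand tip x -72.5 y 69.6 z(rel) -36.7  phi 62.2 r 78.7
brass [240.  178.5] 11 theta deg 77.1 r 207.5
brass [315.  236.6] 55 theta deg 0.4 r 118.5
90 [  1.09   0.18 154.7 ] 2.74
s9 359.9 118.7 r 104.0 133.0
wrist brass n 329 u,v 1.0 -118.0 -131.0 -105.0 theta 0.47 stem dir 0.1
jar 14.82
spanner 19.11
pump 12.33
```

View pics/fin.png

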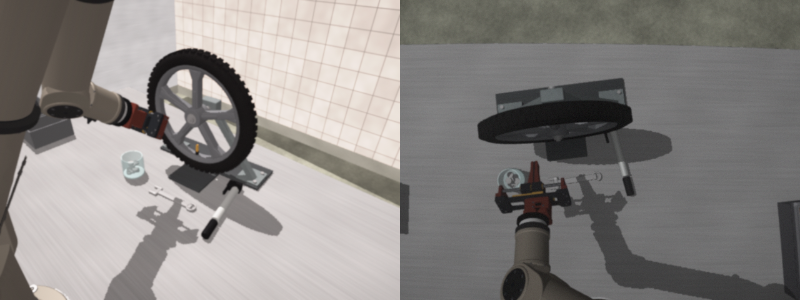

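The valve is within 0.5° of the bottom in both cameras, and the jar, spanner, pump and stand are where they were. I'll pull the hand a little further back before handing in.

Request:
move_arm --targets '[-4,0,12,0,0,0,1,-4,0,12,0,0,0,1,-4,0,12,0,0,0,1,-4,0,12,0,0,0,1,-4,0,12,0,0,0,1,-4,0,12,0,0,0,1,0,0,0,0,0,0,1,0,0,0,0,0,0,1]'

```text
t: 17.58
position: [519.8, 171.0, 273.0]
eef_rot: [0.444, -0.065, 0.894, 0.019]
ft_force: [0.4, 0.7, -0.3]
opening: 0.9
grip_force: 0.0
```

```bash
python3 va.py s10; python3 -c "
from h import *
print(finish_job())"
```

```text
t 17.57 q [ 0.764  0.022 -1.407  2.407  1.839  0.444 -0.588] p [519.8 171.  273. ] tip [537.2 173.  259.6] f [ 0.4  0.7 -0.3] open 0.9
[[-0.598, -0.133, 0.79], [-0.098, 0.991, 0.092], [-0.795, -0.023, -0.606]]
stand tip x -96.5 y 72.5 z(rel) 34.6  phi 115.5 r 80.4
brass [315.  236.6] 55 theta deg 0.4 r 118.5
the job is handed in; nothing more can be done
None
```

The job is handed in: the wheel is still, with the valve at the bottom to within about 0.5° by camera and its stem pointing up at the hub. The hand is clear, and the stand, jar, spanner and pump look unmoved.

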